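# Snap the grater plate into its stand

## Robot

A 6-joint arm with a two-finger parallel gripper is mounted at the origin on a cart in front of the work surface, level with it; the furniture and walls round the work are solid. World frame = base frame: x ahead of the robot, y to its left, z up, the work surface at z = 0. Lengths are in mm, angles in rad, forces in N, time in s.
With the tool pointing down it reaches from about 350 to 800 mm from the base axis. Payload 7.3 kg.
Tool frame: the origin (TCP) lies at the very end of the fingers, on their centre line; the grasp point (between the pads) lies 19 mm behind it; z points along the fingers, y is the line along which they close (so a half turn about z gives the same grasp; the last joint's range is limited). The gripper opens to 85 mm and grips with 20 to 120 N. Pads are 22 mm wide; open, the fingers measure 114 mm over their backs; the gripper's body (76 mm by 85 mm) begins 54 mm behind the grasp point. The pads swing forward as they close: fully open they stand 13 mm farther back than shut.
Start: joints at [-1.495, 0.342, 1.524, -0, 1.275, -0.146], TCP at [115.514, -512.153, 231.322] pointing down, gripper open.
Joint ranges: [-2.53, 2.53], [-0.77, 2.02], [0.04, 2.7], [-1, 4.14], [0.28, 2.66], [-3.11, 3.11]. Speed limits (rad/s): [2.57, 2.57, 3.14, 3.14, 3.14, 3.14].

## Interface

Orientations are given as [roll, pitch, yaw] about the fixed x, y, z axes, in that order (R = Rz(yaw) Ry(pitch) Rx(roll)).
In Python, from rig import monitor, eyes, manip gives the robot as it stands.
- The arm moves only by the shell command python3 -m jog 'ROWS' [OPENING]. ROWS is JSON, a list of rows, each a list of 4 numbers: the shift along the tool's x, y, z in m, then the turn about the tool's z in degrees. A call has 1 to 12 rows; each row shifts and turns the commanded pose from where the row before left it, along the tool's axes as they then stand; what a row does not reach is not made up. A row lasts 1/8 s, in which the tool goes at most 62.5 mm and 10.7 degrees, less where a joint would pass 70% of its speed; a pose out of reach is approached as far as the arm can. A call is refused whole if a number of a shift passes 0.0625 or a number of a turn 10.7, either way. A call with a gripper value outside its range is refused whole. OPENING is the finger opening in m, from 0 to 0.0854, set as the call begins (- or left out, the last holds). The fingers move at their own pace and stop on an object; the grip force is fixed at half the most. Time passes only in rows, so rows that do not move let the fingers close. It gives the time, the measured TCP pose, the force, the opening and the grip force at its end, in the units of the state.
- monitor.observe(): the state, without advancing time (a new reading comes with each control period).
- eyes.get_image(name): name is "scene" or "side" or "wrist"; returns (picture, depth): 420x560x3 uint8, red, green, blue; 420x560 float32, mm along the optical axis (not along the pixel's ray), 0 where there is no reading.
- eyes.camera_model(name): a dict with "fx", "fy", "cx", "cy" (pixels), "R" (3x3) and "t" (3): a world point X has camera coordinates R X + t; the wrist camera has in their place "mount" (4x4, takes a point from camera to tool coordinates, whose origin is the TCP and whose axes are the flange's). Camera axes: x right, y down, z forward; pixel columns grow to the right and rows downward; lengths in mm; the calibration is good to about 2 mm. The wrist camera is an equidistant fisheye: a pixel r from the principal point sees the ray r / f radians off the axis. A picture is of the moment at which its call begins: read the wrist's pose just before it. camera_model takes no time and is no camera call.
- manip.close_job(): hands the job in; it is judged then, once.
The state is a dict: "t": time; "joints": joint angles; "joint_vel": joint speeds; "joint_torque": joint torques, N m; "ee_pos": TCP position; "orientation": TCP orientation; "wrist_force": force on the tool from outside, world axes, zero at the start; "torque": the same for the moment, N m; "grip_width": finger opening in mm; "grip_force": force on a finger pad.
Only numpy, scipy, OpenCV 4.12 (cv2) and the standard library are available. Lean on these libraries where they do the work, as an engineer would, in place of code of your own. Each camera call takes 0.05 s, during which the arm holds its last target. There are 200 camera calls.

## Task

Take the grater plate up and off its pegs and stand it upright in the grooves of the grater stand, so that its bevelled lower corners rest on the two spring clips, and let go of it there. Then press it straight down by its handle bar until it snaps home between the clips, with its lower edge on the foot, and leave it there. Leave the kitchen timer, the tin and the spice jar undisturbed.

Things in the scene. Friction and masses are not known exactly. Their poses are not given: they have to be found in the camera images.
- grater_plate: Upright grater plate, 120 mm wide (y), 121 mm high (z), 0.16 kg: white frame 8 mm thick (x) with a dotted steel field and a black handle bar along its top. Origin: centre of its lower edge; z points up to the bar, x is normal to the plate; back and front are alike. At first it hangs by the bar on the peg stand, its x and y axes parallel to that stand's, lower edge 20 mm above the worktop.
- bar (a point): Centre of the top face of the plate's handle bar, 121 mm above its lower edge. The bar is 18 mm high, 14 mm thick (x) and spans the full width; below it is a hand opening 28 mm high and 68 mm wide, through which the pegs pass. Pinch the bar from above across its thickness, in the middle, between the pegs; press here later. Carry it slowly: it can swing in the pinch.
- lower_edge (a point): Centre of the plate's lower edge (same as its origin). The lower corners are bevelled: half width 48 mm at the edge, growing to 60 mm at 17 mm above it. Each side edge has a notch 20 to 33 mm above the lower edge, for a clip.
- peg_stand: Fixed stand: black foot 130 x 110 x 10 mm, a wooden board (12 mm thick, 70 mm wide, top at 132 mm) and two steel pegs. Origin: on the worktop, straight below the hanging plate. The board stands at x = +54 to +66 mm; the pegs reach from it towards -x of this frame, at y = -24 and +24 mm.
- pegs (a point): Midway between the two pegs, where the bar's underside rests, 123 mm above the worktop; axes as peg_stand. The pegs are 6 mm thick, and the upturned tips end 9 mm above this point. So raise the plate 12 to 20 mm (at 22 mm the opening's lower edge meets the pegs), then draw it at least 35 mm towards -x of peg_stand, to free it.
- peg_tips (a point): Midway between the upturned ends of the two pegs: 23 mm towards -x from point pegs, 6 mm higher. Carry the freed plate clear of these ends: sideways in front of them, or with its lower edge above 140 mm.
- grater_stand: Fixed white grater stand: foot 110 (x) x 172 (y) x 12 mm with two grooved uprights that face each other along y. Origin: centre of the foot's underside, z up. The plate stands in its y-z plane, either way round. The grooves are 11 mm wide in x (plate 8 mm) and their ends 123 mm apart in y (plate 120 mm): 1.5 mm play each way.
- seat (a point): Centre of the top of the stand's foot, 12 mm above the worktop, axes as grater_stand: the plate's origin is here when it is snapped home. When it only rests with its bevels on the clips, the plate's origin is about 19 mm above this point.
- guide_top (a point): Middle between the mouths of the two uprights, at their top, 76 mm above the worktop; the plate's lower edge enters here from above. The mouths flare by 7.5 mm each way between 62 and 76 mm above the worktop. Room: a wall cabinet hangs over the back, its front 0.585 m ahead of the robot base, its underside 0.49 m above the worktop, so carry low there; a wall stands 0.305 m left of the base axis.
- clip_left (a joint): Spring clip in the +y upright: steel leaf hinged at the foot, with a round nub (radius 5 mm) 38 mm above the worktop, reaching 6 mm into the plate's path. 0 = at rest (also when snapped into the notch), about 0.19 rad = fully spread. Spreading both clips takes about 16 N down on the plate; its own weight does not. Once home it stands on the foot and the force rises steeply.
- clip_right (a joint): The same clip in the stand's -y upright.
- kitchen_timer: Bystander: round kitchen timer, 66 mm wide, 54 mm high; origin at the centre of its underside.
- tin: Bystander: short food tin, 76 mm wide, 58 mm high; origin at the centre of its underside.
- spice_jar: Bystander: spice jar with a screw cap, 45 mm wide, 100 mm high; origin at the centre of its underside.

How it is judged (in metres and radians):
On the way, in this order (a step that is already met when the one before it is completed fails the run):
1. the plate is off the pegs and held up clear of the worktop (horizontal distance between grater_plate and pegs above 0.045 m and height (world z) of grater_plate above 0.03 m), for 0.1 s.
2. the plate stands upright in both grooves on the spring clips, let go, not yet pressed home (z of grater_plate in the frame of seat between 0.01 and 0.028 m and horizontal distance between grater_plate and seat below 0.006 m and angle between grater_plate's own z axis and vertical below 0.1 rad and contact force between the fingers and grater_plate below 0.2 N and linear speed of grater_plate below 0.02 m/s), for 0.3 s.
At the end, for the whole second after the job is handed in: The plate is snapped home in the stand and at rest: its lower edge within 3 mm of the foot, centred within 4 mm, upright within 0.06 rad, and both clips sprung back into its notches (each below 0.06 rad) (z of grater_plate in the frame of seat between -0.003 and 0.003 m and horizontal distance between grater_plate and seat below 0.004 m and angle between grater_plate's own z axis and vertical below 0.06 rad and angle between the x axis of grater_plate and the x axis of grater_stand, either way round below 0.15 rad and value of joint each of clip_left, clip_right below 0.06 rad and linear speed of grater_plate below 0.01 m/s); the robot touches nothing.
It fails at once if the kitchen timer is shoved more than 30 mm or knocked over (distance of kitchen_timer from where it was at the start of the episode above 0.03 m or angle between kitchen_timer's own z axis and vertical above 0.5 rad).
It fails at once if the food tin is shoved more than 30 mm or knocked over (distance of tin from where it was at the start of the episode above 0.03 m or angle between tin's own z axis and vertical above 0.5 rad).
It fails at once if the spice jar is shoved more than 30 mm or knocked over (distance of spice_jar from where it was at the start of the episode above 0.03 m or angle between spice_jar's own z axis and vertical above 0.5 rad).
It also fails if it takes over 48 s, if anything falls off the work surface, if the arm or the gripper's body presses on something with over 40 N, if the wrist force passes 120 N, or if a joint passes its speed limit or range.

## Working session

There is one attempt and no reset: what is moved stays moved. The work goes in short steps, Python scripts to look and compute and a shell command to move; the robot and the scene stay as the last step left them, time stands still between calls to the robot, and variables do not carry over. Pictures are saved under pics/ and viewed, at most 10 in all, crops included, and the job is handed in when it is done.

```bash
mkdir -p pics; cat > h.py <<'E'
import numpy as np,cv2
from rig import monitor,eyes,manip
def grab(n):
    p,d=eyes.get_image(n); np.savez(f'pics/{n}.npz',p=p,d=d); return p,d
def world(n,uv,d):  # pixels + depth -> world
    m=eyes.camera_model(n); uv=np.atleast_2d(uv); z=d[uv[:,1],uv[:,0]]
    c=np.c_[(uv[:,0]-m['cx'])/m['fx']*z,(uv[:,1]-m['cy'])/m['fy']*z,z]
    return (c-m['t'])@np.array(m['R'])
def cloud(n,d):
    v,u=np.mgrid[:d.shape[0],:d.shape[1]]
    return world(n,np.c_[u.ravel(),v.ravel()],d).reshape(*d.shape,3)
E
python3 - <<'E'
from h import *
s=monitor.observe();print({k:np.round(v,3) for k,v in s.items()})
for n in('scene','side'):
    p,d=grab(n);cv2.imwrite(f'pics/{n}0.png',p[:,:,::-1]);m=eyes.camera_model(n);print(n,np.round(-np.array(m['R']).T@m['t']),m['fx'],(d==0).mean())
E
```

```text
{'t': np.float64(0.0), 'joints': array([-1.495,  0.343,  1.525, -0.   ,  1.275, -0.146]), 'joint_vel': array([-0.001,  0.001,  0.002, -0.001,  0.001,  0.001]), 'joint_torque': array([-0.0000e+00, -4.3368e+01, -2.4601e+01, -0.0000e+00,  8.0000e-03,
        0.0000e+00]), 'ee_pos': array([ 115.493, -511.724,  230.616]), 'orientation': array([-3.14 , -0.   ,  0.222]), 'wrist_force': array([-0.201, -0.775, -0.255]), 'torque': array([ 0.002,  0.026, -0.001]), 'grip_force': np.float64(0.0), 'grip_width': np.float64(85.285)}
scene [ 219. -695.  736.] 486.15284350822867 0.004000850340136054
side [  4.  22. 762.] 381.38215054485795 0.004060374149659864
```

View pics/scene0.png

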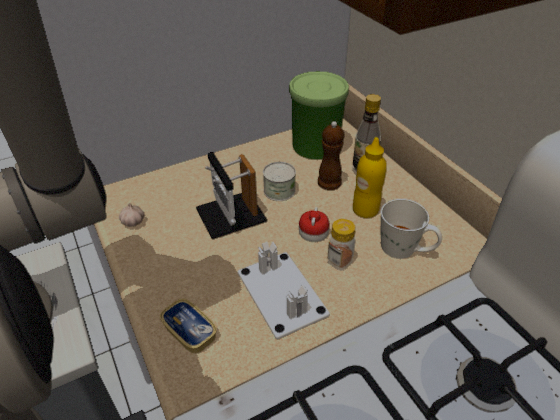

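View pics/side0.png

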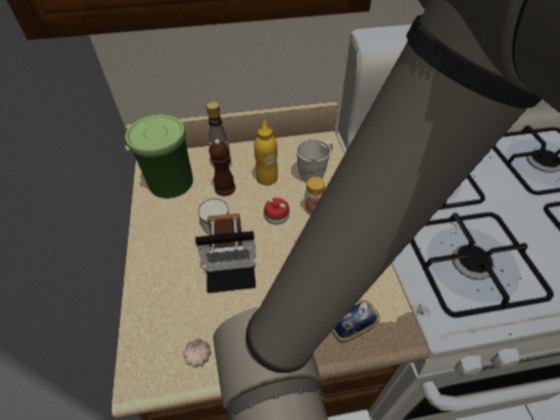

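The scene view shows the plate's bar from (213,155) to (230,187), with the board at (249,187). The white stand foot is around (283,293) with uprights at (268,258) and (297,303). The tin is at (279,180), the timer at (314,224) and the jar at (341,243). The side view shows the bar at about (226,239), and the arm hides the grater stand.

```bash
cat > m.py <<'E'
from h import *
def rect(P,name):
    (c,wh,a)=cv2.minAreaRect(P[:,:2].astype(np.float32)); print(name,len(P),'c',np.round(c,1),'wh',np.round(wh,1),'ang',round(a,2),'zmed',np.round(np.median(P[:,2]),1),'fit',np.round(np.degrees(np.arctan2(*cv2.fitLine(P[:,:2].astype(np.float32),2,0,.1,.1).ravel()[[1,0]])),2)); return c
for n in('scene','side'):
    f=np.load(f'pics/{n}.npz');p,d=f['p'],f['d'];W=cloud(n,d);hsv=cv2.cvtColor(p,cv2.COLOR_RGB2HSV);V=hsv[...,2];S=hsv[...,1]
    v,u=np.mgrid[:420,:560]
    box=lambda a,b,c,e:(u>a)&(u<b)&(v>c)&(v<e)
    R=box(190,275,145,240) if n=='scene' else box(190,262,205,295)
    z=W[...,2]
    bm=R&(V<60)&(z>136)&(z<147); rect(W[bm],n+' bartop')
    fm=R&(V<60)&(z>5)&(z<15); rect(W[fm],n+' pegfoot')
    wm=R&(z>127)&(z<137)&(S>90); 
    if wm.sum()>5: rect(W[wm],n+' boardtop')
    if n=='scene':
        G=box(235,330,235,335)
        rect(W[G&(z>8)&(z<16)&(S<60)],'stand foot')
        up=G&(z>70)&(z<80); k,l,st,c=cv2.connectedComponentsWithStats(up.astype(np.uint8))
        for i in range(1,k):
            if st[i,4]>8: rect(W[l==i],'upright')
    for nm,b,h in(('tin',(262,298,160,200) if n=='scene' else (196,232,198,226),58),('timer',(296,333,207,242) if n=='scene' else (262,292,196,224),50),('jar',(326,357,218,268) if n=='scene' else (300,330,176,216),98)):
        rect(W[box(*b)&(z>h-8)&(z<h+8)],n+' '+nm)
E
python3 m.py
```

```text
scene bartop 232 c [479.3  55.7] wh [120.7  13.4] ang 86.32 zmed 139.1 fit 86.94
scene pegfoot 1414 c [494.1  56.3] wh [111.1 127.5] ang 87.0 zmed 8.4 fit -26.64
scene boardtop 153 c [509.   50.8] wh [112.5  72.8] ang 87.02 zmed 130.6 fit 34.58
stand foot 3424 c [ 535.6 -180.3] wh [190.6 202.4] ang 88.91 zmed 10.5 fit 78.93
upright 19 c [ 491.1 -118.8] wh [ 6.2 10.3] ang 78.02 zmed 72.9 fit 7.26
upright 26 c [ 504.6 -130.8] wh [ 5.9 15.4] ang 5.59 zmed 72.7 fit 88.63
upright 17 c [ 477.1 -131. ] wh [15.6  4.7] ang 83.58 zmed 73.5 fit 88.95
upright 30 c [ 501.7 -246.5] wh [ 5.4 16.1] ang 2.14 zmed 72.8 fit -89.26
upright 23 c [ 475.4 -246.4] wh [ 5.1 16.4] ang 6.63 zmed 73.0 fit -87.97
upright 16 c [ 487.6 -258.4] wh [10.3  4.7] ang 1.48 zmed 73.7 fit -5.82
scene tin 577 c [629.4  82.3] wh [77.3 73.3] ang 60.44 zmed 53.5 fit 66.38
scene timer 114 c [627.7 -75.9] wh [41.8 21.1] ang 71.11 zmed 50.8 fit 50.07
scene jar 359 c [ 631.2 -173. ] wh [43.8 42.2] ang 28.66 zmed 98.4 fit 51.24
side bartop 340 c [480.5  54.7] wh [115.1  15.4] ang 87.42 zmed 141.1 fit 87.1
side pegfoot 980 c [494.8  55.8] wh [105.6 127.8] ang 86.13 zmed 10.6 fit 85.14
side boardtop 154 c [509.2  53.6] wh [66.8 71.4] ang 88.8 zmed 131.8 fit -9.14
side tin 486 c [635.7  82.1] wh [65.7 74.1] ang 16.62 zmed 55.8 fit -77.83
side timer 148 c [627.3 -76.8] wh [47.8 49.4] ang 80.23 zmed 49.6 fit 55.96
side jar 233 c [ 632.2 -173.6] wh [44.2 42.8] ang 11.29 zmed 100.9 fit -34.25
```

```bash
python3 -m jog '[[0,0,0,-10.6],[0,0,0,-10.6],[0,0,0,-10.6],[0,0,0,-10.6],[0,0,0,-10.6],[0,0,0,-10.6],[0,0,0,-10.6]]' 0.045
python3 -m jog '[[0.0487,0.0278,0,0],[0.0487,0.0278,0,0],[0.0487,0.0278,0,0],[0.0487,0.0278,0,0],[0.0487,0.0278,0,0],[0.0487,0.0278,0,0],[0.0487,0.0278,0,0],[0.0487,0.0278,0,0],[0.0487,0.0278,0,0],[0.0487,0.0278,0,0],[0.0487,0.0278,0,0],[0.0487,0.0278,0,0]]'
python3 - <<'E'
from h import *
s=monitor.observe();print(s['t'],s['ee_pos'],s['orientation'],s['joints'])
for n in('scene','side','wrist'):
    p,d=grab(n);cv2.imwrite(f'pics/{n}1.png',p[:,:,::-1])
print(eyes.camera_model('wrist'))
E
```

```text
t: 0.98
ee_pos: [115.5, -511.9, 230.9]
orientation: [-3.141, -0.001, 1.523]
wrist_force: [0.9, -0.6, 0.1]
grip_width: 45.1
grip_force: 0.0
t: 2.48
ee_pos: [480.8, 55.2, 231.0]
orientation: [-3.141, 0.0, 1.517]
wrist_force: [-0.1, -1.2, 0.3]
grip_width: 45.1
grip_force: 0.0
2.475 [480.7581212   55.19956548 231.04821775] [-3.14127001e+00  3.09983875e-04  1.51711586e+00] [-4.40232869e-02  2.67316396e-01  1.63224653e+00 -3.24182369e-04
  1.24235537e+00  9.76185175e-03]
{'fx': 325.19226210127806, 'fy': 325.19226210127806, 'cx': 282.99995541764565, 'cy': 214.6687597251721, 'mount': array([[ 3.59682544e-04, -9.62046331e-01, -2.72885924e-01,
         6.98121425e+01],
       [ 9.99998757e-01,  7.65001150e-04, -1.37890752e-03,
        -7.93645725e-02],
       [ 1.53533097e-03, -2.72885089e-01,  9.62045410e-01,
        -1.41871090e+02],
       [ 0.00000000e+00,  0.00000000e+00,  0.00000000e+00,
         1.00000000e+00]])}
```

View pics/side1.png

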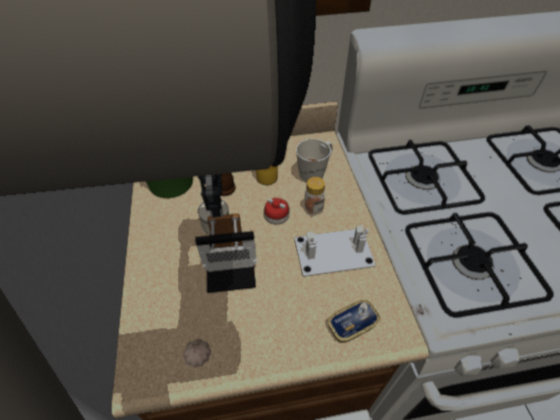

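View pics/wrist1.png

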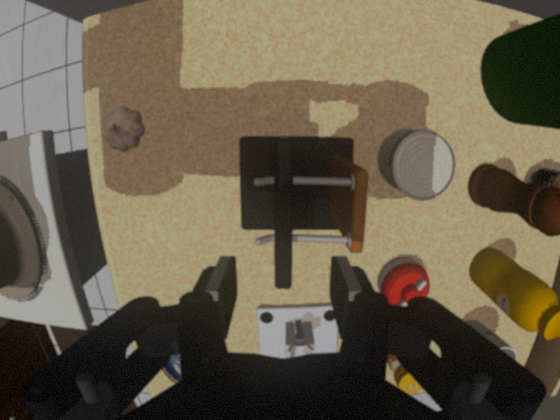

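The side view now shows the stand foot around (335,252) with uprights at (310,245) and (360,238). The wrist view shows the bar at column 283, rows 137–287, with the pegs crossing at rows 182 and 240. I'll measure the bar and the stand from these.

```bash
cat >> h.py <<'E'
from scipy.spatial.transform import Rotation as Ro
def wcloud(d,s):
    m=eyes.camera_model('wrist');v,u=np.mgrid[:420,:560];a=(u-m['cx'])/m['fx'];b=(v-m['cy'])/m['fx'];r=np.hypot(a,b)+1e-9
    k=np.tan(np.minimum(r,1.5))/r
    c=np.stack([a*k*d,b*k*d,d],-1);t=c@m['mount'][:3,:3].T+m['mount'][:3,3]
    return t@Ro.from_euler('xyz',s['orientation']).as_matrix().T+s['ee_pos']
def rect(P,name):
    c,wh,a=cv2.minAreaRect(P[:,:2].astype(np.float32)); print(name,len(P),'c',np.round(c,1),'wh',np.round(wh,1),'ang',round(a,2),'z',np.round(np.median(P[:,2]),1),'mean',np.round(P.mean(0)[:2],1)); return c
def comps(mask,W,name,mn=8):
    k,l,st,c=cv2.connectedComponentsWithStats(mask.astype(np.uint8))
    for i in range(1,k):
        if st[i,4]>=mn: rect(W[l==i],name)
v,u=np.mgrid[:420,:560]
box=lambda a,b,c,e:(u>a)&(u<b)&(v>c)&(v<e)
E
python3 - <<'E'
from h import *
f=np.load('pics/side.npz');p,d=f['p'],f['d'];W=cloud('side',d);z=W[...,2];S=cv2.cvtColor(p,cv2.COLOR_RGB2HSV)[...,1]
G=(W[...,0]>420)&(W[...,0]<560)&(W[...,1]>-290)&(W[...,1]<-90)
comps(G&(z>70)&(z<80),W,'side upright',5)
comps(G&(z>7)&(z<17)&(S<70),W,'side foot',200)
f=np.load('pics/scene.npz');p,d=f['p'],f['d'];W=cloud('scene',d);z=W[...,2];S=cv2.cvtColor(p,cv2.COLOR_RGB2HSV)[...,1]
G=(W[...,0]>420)&(W[...,0]<560)&(W[...,1]>-290)&(W[...,1]<-90)
comps(G&(z>7)&(z<17)&(S<70),W,'scene foot',200)
s=monitor.observe();f=np.load('pics/wrist.npz');p,d=f['p'],f['d'];W=wcloud(d,s);z=W[...,2];V=p.max(2)
comps(box(260,310,125,295)&(V<60)&(z>134)&(z<150),W,'wrist bar',50)
comps(box(235,360,130,235)&(V<60)&(z>3)&(z<17),W,'wrist pegfoot',100)
E
```

```text
side upright 30 c [ 501.  -248.3] wh [17.1  7.7] ang 83.91 z 73.2 mean [ 501.5 -247.9]
side upright 19 c [ 489.1 -259.2] wh [ 7.2 12.7] ang 85.39 z 74.6 mean [ 488.6 -258.6]
side upright 41 c [ 499.9 -127.3] wh [12.  27.9] ang 42.91 z 73.9 mean [ 500.1 -128.9]
side upright 15 c [ 476.  -247.2] wh [15.8  4.4] ang 80.57 z 75.1 mean [ 475.5 -247. ]
side upright 12 c [ 478. -132.] wh [ 2.4 15.6] ang 2.91 z 75.6 mean [ 477.6 -131.3]
side foot 2377 c [ 490.3 -189.8] wh [171.6 111.5] ang 88.85 z 13.1 mean [ 481.9 -186.2]
scene foot 3521 c [ 489.3 -188.9] wh [173.2 109.7] ang 88.53 z 10.4 mean [ 485.1 -195. ]
wrist bar 2483 c [480.3  57.3] wh [116.9  13.2] ang 87.51 z 139.8 mean [480.4  63.3]
wrist pegfoot 2890 c [451.8  60.1] wh [106.9  42.6] ang 85.94 z 9.1 mean [450.5  61.9]
wrist pegfoot 1967 c [523.3  87.1] wh [45.3 73.3] ang 86.72 z 8.9 mean [521.1  90.1]
wrist pegfoot 1776 c [515.2  30.2] wh [54.3 53.5] ang 88.39 z 9.0 mean [511.7  30. ]
```

Two views agree on the stand: (489.8, -189.2), axis at 88.7°. The foot measures 172 x 110 as specified. The bar is at (480.3, 55.5), axis at 87°, top at z≈140. Next I descend and grip.

```bash
python3 -m jog '[[0,0,0.03,0],[0,0,0.03,0],[0,0,0.03,0],[0,0,0.02,0],[0,0,0.008,0],[0,0,0,0]]'
python3 -m jog '[[0,0,0,0],[0,0,0,0],[0,0,0,0],[0,0,0,0],[0,0,0,0],[0,0,0,0]]' 0.0
```

```text
t: 3.38
ee_pos: [479.9, 52.8, 113.2]
orientation: [-3.141, 0.0, 1.516]
wrist_force: [0.7, 0.5, 0.7]
grip_width: 44.7
grip_force: 0.0
t: 4.12
ee_pos: [480.8, 53.3, 114.2]
orientation: [3.14, 0.0, 1.517]
wrist_force: [-0.6, -0.9, 5.6]
grip_width: 13.1
grip_force: 61.3
```

```bash
python3 -m jog '[[0,0,-0.004,0],[0,0,-0.004,0],[0,0,-0.004,0],[0,0,-0.004,0],[0,0,0,0],[0,0,0,0],[0,0,0,0]]'
python3 - <<'E'
from h import *
s=monitor.observe()
p,d=grab('side');W=cloud('side',d);z=W[...,2];cv2.imwrite('pics/side2.png',cv2.resize(p[190:310,170:270,::-1],None,fx=5,fy=5))
comps(box(190,262,205,295)&(p.max(2)<60)&(z>150)&(z<165),W,'bar',20)
E
```

```text
t: 5.0
ee_pos: [480.0, 53.4, 129.1]
orientation: [-3.141, 0.0, 1.517]
wrist_force: [0.2, 0.6, -1.5]
grip_width: 12.6
grip_force: 60.3
bar 136 c [476.   19.1] wh [42.2 14.5] ang 83.43 z 155.8 mean [475.3  19.9]
bar 138 c [481.6  92.5] wh [41.9 14.3] ang 87.24 z 155.9 mean [479.8  92.6]
```

View pics/side2.png

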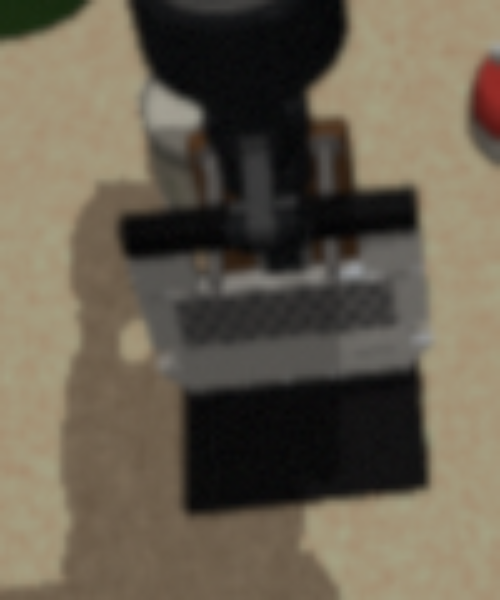

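The bar is raised evenly to z≈156 and clear of the pegs at both ends, and the wrist force of -1.5 N matches the plate's weight. I draw it out.

```bash
python3 -m jog '[[0,-0.003,0,0],[0,-0.006,0,0],[0,-0.009,0,0],[0,-0.009,0,0],[0,-0.009,0,0],[0,-0.009,0,0],[0,-0.009,0,0],[0,-0.006,0,0],[0,-0.003,0,0],[0,0,0,0],[0,0,0,0]]'
python3 - <<'E'
from h import *
p,d=grab('side');W=cloud('side',d);z=W[...,2]
comps(box(170,270,205,310)&(p.max(2)<60)&(z>146)&(z<168),W,'bar',20)
E
```

```text
t: 6.42
ee_pos: [417.5, 56.8, 129.3]
orientation: [3.141, 0.0, 1.517]
wrist_force: [0.1, 0.4, -0.9]
grip_width: 12.9
grip_force: 60.3
bar 194 c [412.3  22.4] wh [43.5 20.4] ang 85.04 z 156.0 mean [412.9  22.8]
bar 190 c [419.2  94.6] wh [45.5 15.1] ang 86.64 z 155.9 mean [416.9  95.6]
```

```bash
python3 -m jog '[[0,0,-0.004,0],[0,0,-0.008,0],[0,0,-0.01,0],[0,0,-0.01,0],[0,0,-0.01,0],[0,0,-0.01,0],[0,0,-0.008,-0.6],[0,0,-0.004,-0.6],[0,0,0,-0.5]]'
python3 -m jog '[[-0.008,0,0,0],[-0.016,0,0,0],[-0.024,0,0,0],[-0.027,0,0,0],[-0.027,0,0,0],[-0.027,0,0,0],[-0.027,0,0,0],[-0.027,0,0,0],[-0.024,0,0,0],[-0.02,0,0,0],[-0.012,0,0,0],[-0.007,0,0,0]]'
python3 -m jog '[[0,0.004,0,0],[0,0.008,0,0],[0,0.011,0,0],[0,0.013,0,0],[0,0.013,0,0],[0,0.012,0,0],[0,0.009,0,0],[0,0.005,0,0],[0,0.003,0,0],[0,0,0,0],[0,0,0,0],[0,0,0,0]]'
python3 - <<'E'
from h import *
s=monitor.observe();print(s['ee_pos'],s['orientation'])
for n in('scene','side'):
    p,d=grab(n);W=cloud(n,d);z=W[...,2];cv2.imwrite(f'pics/{n}3.png',p[:,:,::-1])
    G=(W[...,0]>440)&(W[...,0]<540)&(W[...,1]>-290)&(W[...,1]<-90)
    comps(G&(p.max(2)<60)&(z>214)&(z<228),W,n+' bar',10)
    comps(G&(z>92)&(z<215)&(p.max(2)>60),W,n+' plate',30)
E
```

```text
t: 7.6
ee_pos: [417.3, 56.8, 193.4]
orientation: [3.141, 0.0, 1.547]
wrist_force: [-0.1, -0.0, -1.9]
grip_width: 13.2
grip_force: 60.3
t: 9.1
ee_pos: [411.0, -189.6, 193.0]
orientation: [-3.141, -0.0, 1.546]
wrist_force: [0.7, 0.1, -0.7]
grip_width: 12.9
grip_force: 60.3
t: 10.6
ee_pos: [489.1, -191.1, 193.4]
orientation: [3.142, 0.0, 1.546]
wrist_force: [-0.2, 0.3, -1.5]
grip_width: 12.8
grip_force: 60.3
[ 489.06395792 -191.05935742  193.38144469] [3.14158979e+00 1.16468843e-04 1.54630898e+00]
scene bar 30 c [ 483.6 -139. ] wh [19.6  5.8] ang 77.77 z 217.8 mean [ 484.  -137.2]
scene bar 295 c [ 486.2 -212.4] wh [69.7 16.5] ang 86.03 z 218.3 mean [ 486.9 -215.6]
scene bar 17 c [ 502.3 -200.5] wh [11.1  2.1] ang 45.33 z 219.5 mean [ 503.2 -199.4]
scene bar 45 c [ 468.9 -192.9] wh [ 7.2 13.5] ang 35.65 z 219.8 mean [ 469.6 -194.3]
scene plate 990 c [ 482.5 -187. ] wh [ 17.7 121.9] ang 0.71 z 145.0 mean [ 484.1 -206.6]
side bar 222 c [ 488.  -166.4] wh [73.2 28.6] ang 74.34 z 220.1 mean [ 484.5 -161.7]
side bar 37 c [ 484.2 -237.7] wh [ 9.3 16.5] ang 9.43 z 219.7 mean [ 483.2 -238.9]
side plate 1298 c [ 481.  -188.2] wh [120.4  25.2] ang 87.44 z 151.0 mean [ 485.4 -189.5]
```

View pics/scene3.png

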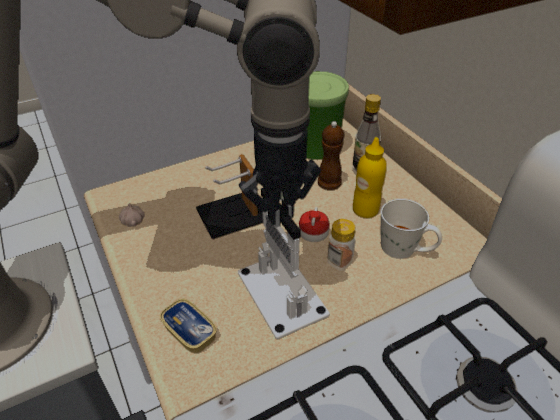

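View pics/side3.png

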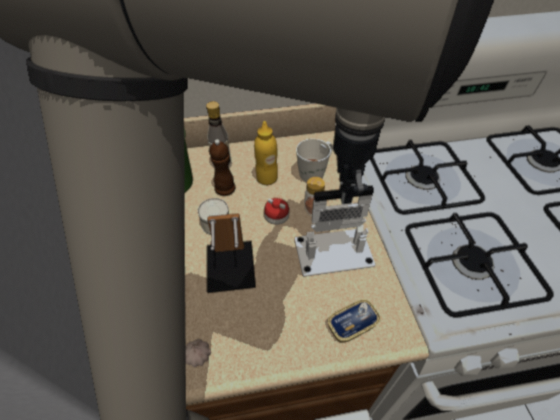

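Both views show the plate hanging above the stand's mouths: (285,250) in scene, (340,210) in side. I'll check its tilt by plane fit and its lower edge.

```bash
cat > t.py <<'E'
from h import *
import sys
z0=float(sys.argv[1])  # expected lower edge z
for n in('scene','side'):
    f=np.load(f'pics/{n}.npz');p,d=f['p'],f['d'];W=cloud(n,d);z=W[...,2]
    m=(abs(W[...,0]-486)<16)&(W[...,1]>-255)&(W[...,1]<-122)&(z>z0-3)&(z<z0+103)&(p.max(2)>60)
    m=cv2.erode(m.astype(np.uint8),np.ones((3,3)))>0
    P=W[m]
    for _ in range(4):
        A=np.c_[P[:,1]+189,P[:,2]-z0,np.ones(len(P))];c=np.linalg.lstsq(A,P[:,0],rcond=None)[0];r=P[:,0]-A@c;P=P[abs(r)<3]
    print(n,len(P),'dx/dy',round(c[0],4),'dx/dz',round(c[1],4),'front face x at lower edge',round(c[2],1),'rms',r.std().round(2),'zmin',P[:,2].min().round(1))
    up=P[(P[:,2]>z0+40)&(P[:,2]<z0+95)]
    for h in (25,45,65,85):
        q=P[abs(P[:,2]-z0-h)<10]
        if len(q): print(' h',h,'y',np.percentile(q[:,1],[1,99]).round(1),'mid',np.percentile(q[:,1],[1,99]).mean().round(1))
E
python3 t.py 99
```

```text
scene 519 dx/dy 0.0236 dx/dz 0.0058 front face x at lower edge 484.1 rms 0.9 zmin 104.1
 h 25 y [-245.4 -136.7] mid -191.1
 h 45 y [-247.6 -131.9] mid -189.7
 h 65 y [-247.4 -131.6] mid -189.5
 h 85 y [-247.3 -206.4] mid -226.8
side 839 dx/dy 0.0281 dx/dz -0.0028 front face x at lower edge 485.5 rms 0.93 zmin 103.1
 h 25 y [-242.1 -137.2] mid -189.7
 h 45 y [-244.6 -130.7] mid -187.6
 h 65 y [-244.4 -129.9] mid -187.2
 h 85 y [-244.5 -130.4] mid -187.5
```

The plate is upright and within about 1 mm of the stand in x, 0.8 mm in y. I apply that correction and lower it.

```bash
python3 -m jog '[[-0.0008,0.001,0.002,0],[0,0,0.006,0],[0,0,0.006,0],[0,0,0.006,0],[0,0,0.006,0],[0,0,0.006,0],[0,0,0.005,0],[0,0,0.003,0],[0,0,0,0],[0,0,0,0]]'
python3 -m jog '[[0,0,0.004,0],[0,0,0.004,0],[0,0,0.004,0],[0,0,0.003,0],[0,0,0.003,0],[0,0,0,0]]'
python3 -c "
from h import *
for n in('scene','side'): grab(n)"
python3 t.py 41
```

```text
t: 11.95
ee_pos: [490.4, -191.9, 153.5]
orientation: [3.141, 0.0, 1.546]
wrist_force: [0.5, -0.6, -0.4]
grip_width: 13.0
grip_force: 60.3
t: 12.7
ee_pos: [490.1, -191.8, 135.0]
orientation: [-3.141, -0.0, 1.546]
wrist_force: [-0.8, -1.1, -1.5]
grip_width: 12.6
grip_force: 60.3
scene 365 dx/dy 0.02 dx/dz 0.0135 front face x at lower edge 484.3 rms 1.03 zmin 48.0
 h 25 y [-253.3 -131.8] mid -192.6
 h 45 y [-248.2 -134.2] mid -191.2
 h 65 y [-247.7 -186.2] mid -217.0
 h 85 y [-247.9 -210.5] mid -229.2
side 616 dx/dy 0.0263 dx/dz 0.0027 front face x at lower edge 486.2 rms 0.87 zmin 47.9
 h 25 y [-246.4 -126.5] mid -186.5
 h 45 y [-247.3 -130.5] mid -188.9
 h 65 y [-245.5 -131.1] mid -188.3
 h 85 y [-245.7 -130.4] mid -188.1
```

It entered the grooves without a force spike. Lower edge is at about 41, and it should rest at 31.

```bash
python3 -m jog '[[0,0,0.003,0],[0,0,0.003,0],[0,0,0.002,0],[0,0,0,0],[0,0,0,0]]'
python3 -m jog '[[0,0,0.001,0],[0,0,0.0005,0],[0,0,0,0],[0,0,0,0]]'
```

```text
t: 13.42
ee_pos: [490.3, -191.9, 127.3]
orientation: [3.142, 0.0, 1.547]
wrist_force: [0.6, -0.8, -1.4]
grip_width: 13.0
grip_force: 60.3
t: 13.92
ee_pos: [490.3, -191.9, 125.9]
orientation: [3.141, 0.0, 1.547]
wrist_force: [-0.2, -1.1, -0.2]
grip_width: 12.9
grip_force: 60.3
```

The weight has come off the wrist, so the bevels are on the clips. I let go and rise.

```bash
python3 -m jog '[[0,0,0,0],[0,0,0,0],[0,0,0,0],[0,0,0,0],[0,0,0,0]]' 0.045
python3 -m jog '[[0,0,-0.01,0],[0,0,-0.03,0],[0,0,-0.03,0],[0,0,-0.02,0],[0,0,0,0],[0,0,0,0]]' 
python3 - <<'E'
from h import *
for n in('scene','side'):
    p,d=grab(n);W=cloud(n,d);z=W[...,2]
    G=(W[...,0]>450)&(W[...,0]<530)&(W[...,1]>-290)&(W[...,1]<-90)
    comps(G&(p.max(2)<60)&(z>145)&(z<160),W,n+' bar',10)
E
python3 t.py 31
```

```text
t: 14.55
ee_pos: [490.2, -191.9, 125.8]
orientation: [-3.142, 0.0, 1.547]
wrist_force: [0.1, 0.0, 0.1]
grip_width: 45.1
grip_force: 0.0
t: 15.3
ee_pos: [489.8, -191.6, 215.2]
orientation: [-3.141, -0.0, 1.547]
wrist_force: [-0.8, 0.8, -0.4]
grip_width: 44.9
grip_force: 0.0
scene bar 419 c [ 486.8 -190.5] wh [118.4  13.6] ang 88.05 z 149.9 mean [ 485.9 -194.4]
side bar 316 c [ 486.  -189.3] wh [117.2  12.7] ang 87.69 z 152.0 mean [ 485.3 -187.2]
scene 337 dx/dy 0.017 dx/dz 0.0275 front face x at lower edge 483.1 rms 1.26 zmin 30.8
 h 25 y [-254.2 -129. ] mid -191.6
 h 45 y [-248.2 -129.8] mid -189.0
 h 65 y [-248.3 -135.6] mid -191.9
 h 85 y [-248.9 -136.4] mid -192.7
side 546 dx/dy 0.0254 dx/dz 0.0007 front face x at lower edge 485.9 rms 0.94 zmin 39.9
 h 25 y [-240.6 -144. ] mid -192.3
 h 45 y [-248.6 -130.2] mid -189.4
 h 65 y [-246.1 -131.7] mid -188.9
 h 85 y [-246.8 -131.8] mid -189.3
```

The plate stands on the clips: bar top at z≈152, centre (486.5, -190), upright. Now I close the fingers, centre over the bar and press.

```bash
python3 -m jog '[[0.002,-0.003,0,0],[0,0,0,0],[0,0,0,0],[0,0,0.02,0],[0,0,0.02,0],[0,0,0.012,0],[0,0,0.005,0],[0,0,0,0],[0,0,0,0]]' 0
python3 -m jog '[[0,0,0.002,0],[0,0,0.002,0],[0,0,0.002,0],[0,0,0,0],[0,0,0,0]]'
```

```text
t: 16.52
ee_pos: [487.6, -190.0, 159.4]
orientation: [3.14, 0.001, 1.547]
wrist_force: [-0.4, -0.3, 0.4]
grip_width: -0.2
grip_force: 0.0
t: 17.15
ee_pos: [487.3, -189.8, 152.8]
orientation: [3.142, 0.0, 1.547]
wrist_force: [0.8, 0.0, 0.4]
grip_width: 0.1
grip_force: 0.0
```

```bash
python3 -m jog '[[0,0,0.002,0],[0,0,0.002,0],[0,0,0,0]]'
python3 -m jog '[[0,0,0.002,0],[0,0,0.002,0],[0,0,0.002,0],[0,0,0,0]]'
```

```text
t: 17.52
ee_pos: [488.9, -190.3, 151.2]
orientation: [3.136, 0.002, 1.547]
wrist_force: [-0.1, 1.8, 14.7]
grip_width: -0.1
grip_force: 6.9
t: 18.02
ee_pos: [490.6, -191.3, 147.6]
orientation: [3.131, 0.005, 1.547]
wrist_force: [-1.2, 2.1, 26.3]
grip_width: 0.1
grip_force: 13.2
```

```bash
python3 -m jog '[[0,0,0.002,0],[0,0,0.002,0],[0,0,0,0]]'
python3 -m jog '[[0,0,0.002,0],[0,0,0.002,0],[0,0,0,0]]'
```

```text
t: 18.4
ee_pos: [488.9, -192.0, 141.0]
orientation: [3.136, 0.005, 1.547]
wrist_force: [-0.1, -4.8, 9.0]
grip_width: -0.0
grip_force: 5.1
t: 18.77
ee_pos: [487.1, -189.7, 134.6]
orientation: [-3.141, 0.0, 1.547]
wrist_force: [-0.1, 0.9, 0.4]
grip_width: 0.4
grip_force: 0.0
```

```bash
python3 -m jog '[[0,0,0.002,0],[0,0,0.002,0],[0,0,0.002,0],[0,0,0,0]]'
```

```text
t: 19.27
ee_pos: [488.3, -190.0, 132.8]
orientation: [3.137, 0.002, 1.547]
wrist_force: [-8.3, 5.4, 32.5]
grip_width: -0.1
grip_force: 16.2
```

The tool stops at z=132.8 and the force climbs steeply, so the plate is on the foot (expected 133). I retreat and check.

```bash
python3 -m jog '[[0,0,-0.005,0],[0,0,-0.02,0],[0,0,-0.03,0],[0,0,-0.03,0],[0,-0.05,-0.02,0],[0,-0.05,0,0],[0,0,0,0],[0,0,0,0]]'
python3 - <<'E'
from h import *
for n in('scene','side'):
    p,d=grab(n);W=cloud(n,d);z=W[...,2]
    G=(W[...,0]>450)&(W[...,0]<530)&(W[...,1]>-290)&(W[...,1]<-90)
    comps(G&(p.max(2)<60)&(z>124)&(z<145),W,n+' bar',10)
    if n=='scene':
        cv2.imwrite('pics/scene4.png',cv2.resize(p[220:340,220:370,::-1],None,fx=5,fy=5))
E
python3 t.py 12
```

```text
t: 20.27
ee_pos: [387.7, -187.7, 233.9]
orientation: [3.141, 0.0, 1.546]
wrist_force: [-0.3, -0.2, 0.0]
grip_width: 0.1
grip_force: 0.0
scene bar 449 c [ 490.1 -190.8] wh [119.2  13.5] ang 88.08 z 130.9 mean [ 489.1 -195.6]
scene 302 dx/dy 0.0236 dx/dz 0.1011 front face x at lower edge 479.9 rms 1.4 zmin 9.9
 h 25 y [-254.5 -135.7] mid -195.1
 h 45 y [-253.9 -124.3] mid -189.1
 h 65 y [-249.4 -133.4] mid -191.4
 h 85 y [-249.8 -134.3] mid -192.0
side 84 dx/dy -0.1032 dx/dz 0.1064 front face x at lower edge 484.3 rms 1.43 zmin 9.2
 h 25 y [-185.9 -124.1] mid -155.0
 h 45 y [-157.3 -123.7] mid -140.5
 h 65 y [-123.4 -123.4] mid -123.4
```

View pics/scene4.png

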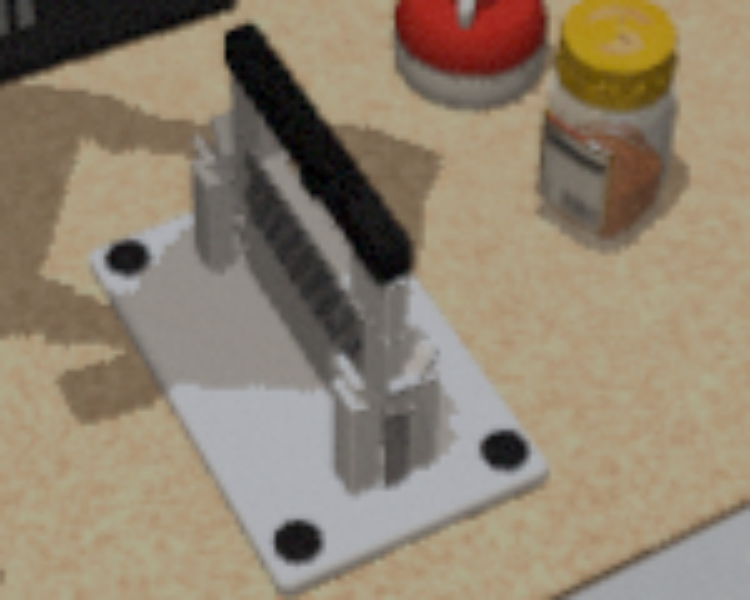

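The scene crop shows the plate standing upright in both grooves, bar from (245,40) to (395,260), lower edge down on the foot. The bar reads 130.9 (this camera reads about 2 mm low), so its top is at about 133, which is home. The timer and jar have not moved. I hand in.

```bash
python3 -c "
from rig import manip
print(manip.close_job())"
```

```text
the job is handed in; nothing more can be done
None
```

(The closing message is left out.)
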